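# Put the honed iron and lever cap back in the block plane

## Task

The block plane is wanted for easing the sticking cupboard door: lay the honed iron, bevel up and square to the plane, on its sloping bed with the square notch fully down over the adjuster's pin so that it lies flat; keep hold of it until the notch has gone down over the pin. Then lay the brass lever cap on the iron with the screw head through its keyhole and slide it down towards the mouth until it is hooked under the head and stops, and let go; I will lock it myself. Do not knock the other things about.

Things in the scene. Friction and masses are not known exactly. Their poses are not given: they have to be found in the camera images.
- plane: Blue block plane, 178 x 56 mm, fixed on a black mat. Origin under its middle, worktop level; +x from toe (34 mm high brass knob) to heel, z up. Cheeks 49 mm apart inside, 3.5 mm thick, 34 mm above the worktop from x = -41 to -4 mm, falling to 14 mm at x = +14 mm and so to the heel: finger room beside the iron's middle and tail.
- bed: The plane's sloping seat for the iron, rising 20 degrees from mouth to heel. Origin: where the middle of the iron's underside lies with the pin at mid-travel; +x uphill to the heel, y across, z square to the seat, up and leaning to the toe. The iron rests on a milled seat, x = -72 to -22 mm, 49 mm wide, and on the dark adjuster carriage round x = +45 mm (22 x 18 mm); open between.
- pin_mid (a point): Mid-travel point of the brass locating pin, on the seat (bed x = +45 mm, y = 0). The pin itself, 6 mm thick, 6 mm high, tip chamfered, stands on the carriage up to 10 mm uphill or downhill of this point, where the adjuster was left: not measured, find it by feel or by eye. It does not yield to pushing. An iron that misses it rides about 6 mm high at the tail.
- screw_top (a point): Top centre of the brass cap screw, fixed in the bed at bed x = -33 mm, y = 0, z = 14.5 mm. Shank 6 mm thick, head 13 mm across and 3 mm thick, head underside 11.5 mm above the seat.
- iron: Steel plane iron, loose, 150 x 44 x 4.5 mm, about 0.2 kg, lying bevel up along the strop block. Origin: middle of the underside; cutting edge at x = -75 mm, tail at +75 mm, z up out of the bevel side. A long slot, 17 mm wide, x = -55 to +17 mm, lets the cap screw's head through.
- notch (a point): Centre of the iron's square notch, 9 x 9 mm, cut through it at iron x = +45 mm, y = 0; the point lies on the underside.
- cap: Brass lever cap, loose, 86 x 40 mm, about 0.18 kg, flat on the worktop. Origin on the underside: thin front end at x = -41 mm, thick end with the small lever at +45 mm, z up. Plate 5 mm thick; thick end, a block 36 mm wide from x = +9 mm, 17 mm high (lever 20 mm). Home on the iron: x = -20, y = 0, z = 4.5 mm in the bed's frame, its slot's end against the screw's shank.
- keyhole (a point): Centre of the cap's square keyhole opening, 17 x 17 mm, at cap x = -26 mm, on the underside. A slot 10 mm wide runs from it towards the thick end, closed at cap x = -10 mm. Opening centred over the screw head, the cap is 13 mm uphill of home; from there it slides down.
- strop: Narrow wooden strop block with tan leather top, fixed, 215 mm long, 34 mm wide, 26 mm high: the iron overhangs it by 5 mm on both sides. Origin under its middle; x along its length, z up.
- tin: Bystander, loose: round yellow wax tin, 68 mm across, 38 mm high. Leave it alone.
- screwdriver: Bystander, loose: screwdriver lying flat. Leave it alone.
- hammer: Bystander, loose: small hammer lying flat, 250 mm long. Leave it alone.
- hinge: Bystander, loose: open brass butt hinge, 76 x 68 mm, 9 mm high. Leave it alone.
- doorknob: Bystander, loose: pale blue door knob, 38 mm across, 36 mm high. Leave it alone.
- square: Bystander, loose: try square lying flat, wooden stock 100 mm, steel blade 150 mm. Leave it alone.
- slat: Bystander, loose: white louvre slat, 200 x 38 x 7 mm. Leave it alone.
Not all that is in view belongs to the job. Leave any black or red look-alike of the cap alone.

How it is judged:
By the outcome, as a careful person would: the job done as asked, in the order asked, and still so for the second after the job is handed in, with the robot touching nothing.
It also fails if it takes over 58 s, if anything falls off the work surface, if the arm or the gripper's body presses on something with over 40 N, if the wrist force passes 120 N, or if a joint passes its speed limit or range.

## Robot

A 6-joint arm with a two-finger parallel gripper is mounted at the origin on the work surface. World frame = base frame: x ahead of the robot, y to its left, z up, the work surface at z = 0. Lengths are in mm, angles in rad, forces in N, time in s.
With the tool pointing down it reaches from about 350 to 975 mm from the base axis. Payload 7.1 kg.
Tool frame: the origin (TCP) lies midway between the tips of the shut fingers; the grasp point (between the pads) lies 19 mm behind it; z points along the fingers, y is the line along which they close (so a half turn about z gives the same grasp; the last joint's range is limited). The gripper opens to 88 mm and grips with 3 to 60 N. Pads are 20 mm wide; open, the fingers measure 115 mm over their backs; the gripper's body (75 mm by 178 mm) begins 61 mm behind the grasp point.
Start: joints at [1.328, 0.423, 1.63, -0, 1.089, -0.019], TCP at [138.679, 609.403, 192.375] pointing down, gripper open.
Joint ranges: [-3, 3], [-0.9, 2.11], [0.09, 2.58], [-1.31, 4.45], [0.11, 2.69], [-2.54, 2.54]. Speed limits (rad/s): [2.39, 2.39, 3.01, 3.14, 3.14, 3.14].

## Interface

Orientations are given as a rotation vector (axis times angle).
In Python, from workcell import ctrl gives the robot as it stands. The module is installed in compiled form; this text tells all that it offers.
- The arm moves only by the tool servo_tool, never from a script. Its argument "increments" is a list of rows, each a list of 7 numbers: the shift along the world's x, y, z in cm, then the turn, a rotation vector about the world's x, y, z in degrees, then the opening, from -1 (shut) to 1 (fully open). A call has 1 to 20 rows; each row is the pose to reach, as a shift and turn from the pose commanded when the call began; what a row does not reach only later rows make up. A row lasts 1/12 s, in which the tool goes at most 41.7 mm and 7.16 degrees, less where a joint would pass 70% of its speed; a pose out of reach is approached as far as the arm can. A call with a gripper value outside its range is refused whole. The fingers move at their own pace and stop on an object; the grip force is fixed at half the most. Time passes only in rows, so rows that repeat a pose let the fingers close. It gives the time, the measured TCP pose, the force, the opening and the grip force at its end, in the units of the state.
- ctrl.get_obs(): the state, without advancing time (a new reading comes with each control period).
- ctrl.get_image(name): name is "scene" or "side" or "wrist"; returns a dict with "image" (480x640x3 uint8, red, green, blue), "fx", "fy", "cx", "cy" (pixels), "extrinsics" (4x4, takes a point from camera to world coordinates); the wrist camera has in their place "tool_from_camera" (4x4, takes a point from camera to tool coordinates, whose origin is the TCP and whose axes are the flange's). Camera axes: x right, y up, looking along -z (the intrinsics and any distortion apply to the point x, -y, -z); pixel columns grow to the right and rows downward; lengths in mm; the calibration is good to about 2 mm. A picture is of the moment at which its call begins: read the wrist's pose just before it. There is no depth.
- ctrl.close_job(): hands the job in; it is judged then, once.
The state is a dict: "t": time; "qpos": joint angles; "qvel": joint speeds; "joint_torque": joint torques, N m; "ee_pos": TCP position; "orientation": TCP orientation; "ft_force": force on the tool from outside, world axes, zero at the start; "moment": the same for the moment, N m; "width": finger opening in mm; "grasp_force": force on a finger pad.
Only numpy, scipy, OpenCV 4.12 (cv2) and the standard library are available. Lean on these libraries where they do the work, as an engineer would, in place of code of your own. Each camera call takes 0.05 s, during which the arm holds its last target. There are 200 camera calls.

## Working session

There is one attempt and no reset: what is moved stays moved. The work goes in short steps, Python scripts to look and compute and a tool call to move; the robot and the scene stay as the last step left them, time stands still between calls to the robot, and variables do not carry over. Pictures are saved under pics/ and viewed, at most 10 in all, crops included, and the job is handed in when it is done.

Besides the shell and the picture viewer there is one more tool, called after "Request:" by a JSON object that holds its "fn" and its "kwargs". servo_tool: Moves the arm, as the interface text tells. Its arguments: {"type":"object","properties":{"increments":{"type":"array","items":{"type":"array","items":{"type":"number"}}}},"required":["increments"]}

```bash
mkdir -p pics
cat > h.py <<'E'
import numpy as np, cv2, json
from scipy.spatial.transform import Rotation as R
from workcell import ctrl
def grab(name, fn):
    o=ctrl.get_obs(); d=ctrl.get_image(name)
    cv2.imwrite(f'pics/{fn}.png', d['image'][:,:,::-1])
    if name=='wrist':
        T=np.eye(4);T[:3,:3]=R.from_rotvec(o['orientation']).as_matrix();T[:3,3]=o['ee_pos']
        E=T@np.array(d['tool_from_camera'])
    else: E=np.array(d['extrinsics'])
    json.dump(dict(E=E.tolist(),k=[d['fx'],d['fy'],d['cx'],d['cy']],extra={k:str(v) for k,v in d.items() if k!='image'}),open(f'pics/{fn}.json','w'))
    return d,E
def load(fn):
    j=json.load(open(f'pics/{fn}.json'));return np.array(j['E']),j['k']
def ray(fn,u,v,z):
    E,k=load(fn);d=E[:3,:3]@np.array([(u-k[2])/k[0],-(v-k[3])/k[1],-1]);c=E[:3,3]
    return c+d*(z-c[2])/d[2]
def proj(fn,P):
    E,k=load(fn);p=(np.linalg.inv(E)@np.append(P,1))[:3]
    return np.array([k[2]+k[0]*p[0]/-p[2],k[3]-k[1]*p[1]/-p[2]])
E
python3 - <<'E'
from h import *
for n in('scene','side','wrist'):
    d,E=grab(n,n+'0'); print(n,{k:v for k,v in d.items() if k!='image'})
print(ctrl.get_obs())
a=cv2.imread('pics/scene0.png')
E
```

```text
scene {'fx': 536.0895624133252, 'fy': 536.0895624133252, 'cx': 319.4770245644961, 'cy': 236.54467659507597, 'extrinsics': array([[ 1.90364470e-01, -7.32093823e-01,  6.54064220e-01,
         1.54317076e+03],
       [ 9.81542029e-01,  1.54387174e-01, -1.12870922e-01,
        -2.26401861e+02],
       [-1.83470222e-02,  6.63478135e-01,  7.47970689e-01,
         1.19184785e+03],
       [ 0.00000000e+00,  0.00000000e+00,  0.00000000e+00,
         1.00000000e+00]])}
side {'fx': 473.7046385644643, 'fy': 473.7046385644643, 'cx': 326.91147418717276, 'cy': 237.64978535908634, 'extrinsics': array([[ 9.89341480e-01,  1.07847978e-01, -9.78378790e-02,
         4.67510074e+02],
       [-1.45538319e-01,  7.10708183e-01, -6.88267736e-01,
        -9.05728284e+02],
       [-4.69410230e-03,  6.95170980e-01,  7.18829099e-01,
         9.31381927e+02],
       [ 0.00000000e+00,  0.00000000e+00,  0.00000000e+00,
         1.00000000e+00]])}
wrist {'fx': 410.9996326611048, 'fy': 410.9996326611048, 'cx': 325.11568502675414, 'cy': 229.6323471911004, 'tool_from_camera': array([[ 4.64807675e-04,  9.69770087e-01,  2
[... 270 characters left out ...]
         1.00000000e+00]])}
{'t': 0.15, 'qpos': array([ 1.32798461e+00,  4.23645503e-01,  1.63048781e+00,  5.22756776e-06,
        1.08859247e+00, -1.90070531e-02]), 'qvel': array([-0.00024905, -0.0002192 , -0.00134391,  0.00253417,  0.00030611,
        0.00082356]), 'joint_torque': array([ 2.13859621e-04, -5.44985247e+01, -2.73916805e+01,  6.43829978e-02,
        2.04922270e-02, -8.95464746e-05]), 'ee_pos': array([138.58214015, 608.97893945, 191.80311743]), 'orientation': array([-3.50805005e-01, -3.12179098e+00,  1.76365127e-03]), 'ft_force': array([-0.34144499,  0.25150184, -0.14576602]), 'moment': array([0.02103139, 0.01461359, 0.03670911]), 'grasp_force': 0.0, 'width': 87.71669252177716}
```

View pics/scene0.png

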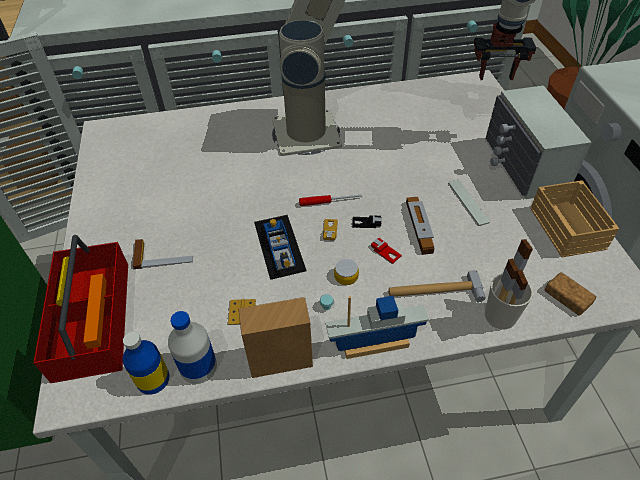

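View pics/side0.png

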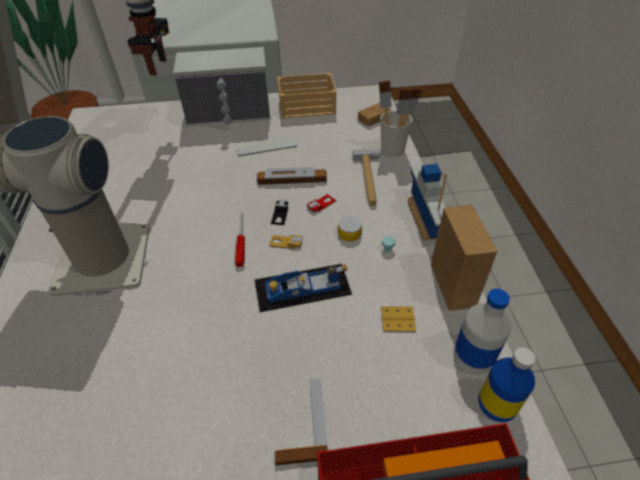

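Scene camera shows the plane at (279,247) with its toe knob at (272,223), and the iron on the strop at (420,224). Cap candidates are brass (330,230), black (367,222) and red (385,250). I choose the brass one and will check it in a crop.

Run:
```python
from h import *
a=cv2.imread('pics/scene0.png')[185:295,245:445]
cv2.imwrite('pics/c1.png',cv2.resize(a,(800,440),interpolation=cv2.INTER_CUBIC))
for n,u,v,z in [('iron',420,224,30),('cap',330,230,5),('plane',279,247,10),('knob',272.5,222,34)]: print(n,ray('scene0',u,v,z).round(1))
```

```text
iron [539.8 248.1  30. ]
cap [486.1 -11.5   5. ]
plane [ 525.3 -170.8   10. ]
knob [ 445.3 -177.    34. ]
```

View pics/c1.png

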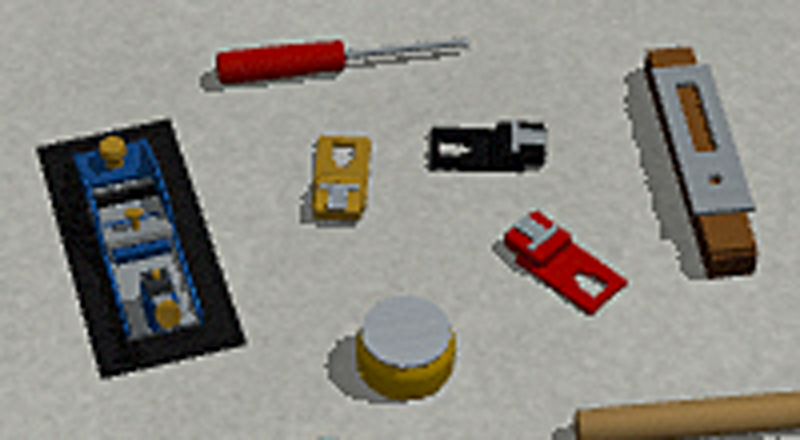

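Crop (4x, origin 245,185) confirms brass cap: keyhole at (343,155), lever end at (340,195); so cap +x points away from robot. Iron: edge end at (680,68), tail (725,210), notch (715,180). Plane knob (112,150), screw (133,215), pin ~(157,275).

Run:
```python
from h import *
def w(u,v,z): return ray('scene0',245+(u+.5)/4-.5,185+(v+.5)/4-.5,z)[:2]
def ang(d): return np.degrees(np.arctan2(d[1],d[0])).round(1)
c=[w(*p,30.5) for p in [(648,68),(708,65),(755,208),(695,213)]]
print('iron',np.mean(c,0),ang((c[2]+c[3])-(c[0]+c[1])),'notch',w(715,180,30.5))
c=[w(*p,1) for p in [(38,148),(170,120),(245,345),(100,378)]]
print('mat',np.mean(c,0),ang((c[2]+c[3])-(c[0]+c[1])),[np.linalg.norm(c[i]-c[i-1]).round() for i in range(4)],'knob',w(112,140,34))
a,b=w(343,138,5),w(340,213,12);print('cap front',a,'back',b,ang(b-a),'key',w(344,155,3))
```

```text
iron [519.57594052 254.07931903] -4.6 notch [563.68171092 250.49936209]
mat [ 510.61659486 -169.72028765] 4.6 [np.float64(228.0), np.float64(104.0), np.float64(229.0), np.float64(104.0)] knob [ 435.79115409 -175.38943708]
cap front [442.54858063  -1.30589206] back [522.72076554 -20.20497182] -13.3 key [458.19784319  -3.79360981]
```

Run:
```python
from h import *
for u,v in [(487,145),(530,193),(587,155),(495,90),(534,205)]: print(ray('scene0',u,v,0).round())
# top corner of oven: height such that it is above bottom corner
b=ray('scene0',530,193,0)
for h in (100,150,200,250): print(h,proj('scene0',b+[0,0,h]).round())
```

```text
[204. 604.   0.]
[458. 642.   0.]
[325. 911.   0.]
[-105.  765.    0.]
[510. 630.   0.]
100 [539. 169.]
150 [544. 156.]
200 [549. 143.]
250 [554. 129.]
```

Request:
{"fn": "servo_tool", "kwargs": {"increments": [[0, -4, 0, 0, 0, 0, 1], [0.5, -8, 0, 0, 0, 0, 1], [2, -12, 0, 0, 0, 0, 1], [40.6, -35.7, -3.2, 0, 0, 8.3, 1], [40.6, -35.7, -3.2, 0, 0, 8.3, 1], [40.6, -35.7, -3.2, 0, 0, 8.3, 1], [40.6, -35.7, -3.2, 0, 0, 8.3, 1], [40.6, -35.7, -3.2, 0, 0, 8.3, 1], [40.6, -35.7, -3.2, 0, 0, 8.3, 1], [40.6, -35.7, -3.2, 0, 0, 8.3, 1], [40.6, -35.7, -3.2, 0, 0, 8.3, 1], [40.6, -35.7, -3.2, 0, 0, 8.3, 1], [40.6, -35.7, -3.2, 0, 0, 8.3, 1], [40.6, -35.7, -3.2, 0, 0, 8.3, 1], [40.6, -35.7, -3.2, 0, 0, 8.3, 1], [40.6, -35.7, -3.2, 0, 0, 8.3, 1], [40.6, -35.7, -3.2, 0, 0, 8.3, 1]]}}

```text
t: 1.57
ee_pos: [544.1, 252.1, 159.8]
orientation: [-0.125, -3.138, 0.001]
ft_force: [0.1, 0.3, -0.8]
width: 88.1
grasp_force: 0.0
```

Run:
```python
from h import *
d,E=grab('wrist','w1'); o=ctrl.get_obs(); print(o['t'],o['ee_pos'],o['orientation'],o['ft_force'])
```

```text
1.6167 [543.60594138 252.63874417 160.04165692] [-1.23454896e-01 -3.13798643e+00  4.70493387e-04] [-0.50805394 -0.07141178 -0.17329249]
```

View pics/w1.png

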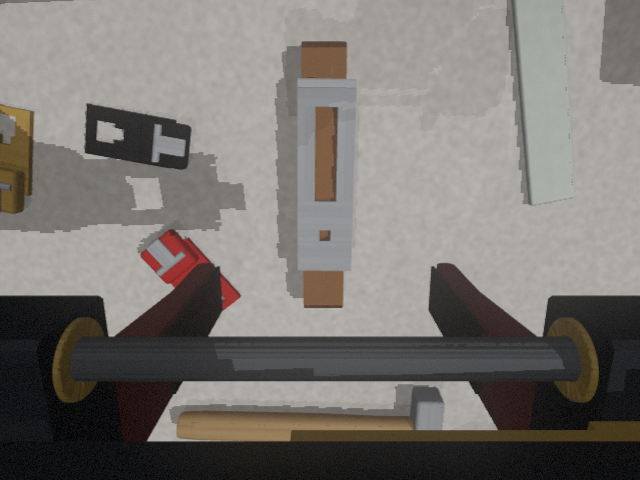

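Wrist view: iron with edge at the top (298–355, 80), tail corners (298,269) and (351,271), notch at (324.5,235), slot from (326,107) to (326,200).

Run:
```python
from h import *
def w(u,v,z): return ray('w1',u,v,z)[:2]
c=[w(*p,30.5) for p in [(298,81),(355.5,80),(351,271),(298,269)]]
print(np.round(c,1));m=np.mean(c,0);print(m)
d=(c[2]+c[3])-(c[0]+c[1]);print(np.degrees(np.arctan2(d[1],d[0])),np.linalg.norm(d)/2)
print('notch',w(324.5,235.5,30.5),'slot ends',w(326,107,30.5),w(325.5,201,30.5))
print('strop ends',w(324,42,26),w(323,306,26))
```

```text
[[442.1 239.2]
 [444.8 281.6]
 [593.2 268.7]
 [588.  225.3]]
[517.03674384 253.69414503]
-5.206568803676009 147.8091616736486
notch [561.27516276 249.32352458] slot ends [462.09706145 258.37884554] [533.18866956 252.36245138]
strop ends [416.23639126 260.53551605] [624.59691147 242.959107  ]
```

Request:
{"fn": "servo_tool", "kwargs": {"increments": [[0.1, -0.15, -4, 0, 0, -0.4, 1], [0.1, -0.15, -8, 0, 0, -0.4, 1], [0.1, -0.15, -12, 0, 0, -0.4, 1], [0.1, -0.15, -14.0, 0, 0, -0.4, 1], [0.1, -0.15, -14.8, 0, 0, -0.4, 1], [0.1, -0.15, -14.8, 0, 0, -0.4, 1], [0.1, -0.15, -14.8, 0, 0, -0.4, 0.3], [0.1, -0.15, -14.8, 0, 0, -0.4, -0.2], [0.1, -0.15, -14.8, 0, 0, -0.4, -1], [0.1, -0.15, -14.8, 0, 0, -0.4, -1], [0.1, -0.15, -14.8, 0, 0, -0.4, -1], [0.1, -0.15, -14.8, 0, 0, -0.4, -1], [0.1, -0.15, -14.8, 0, 0, -0.4, -1], [0.1, -0.15, -14.8, 0, 0, -0.4, -1]]}}

```text
t: 2.78
ee_pos: [545.8, 250.8, 12.5]
orientation: [0.135, 3.139, 0.0]
ft_force: [0.9, -0.4, -0.1]
width: 38.0
grasp_force: 0.0
```

Run:
```python
from h import *
def w(u,v,z): return ray('scene0',245+(u+.5)/4-.5,185+(v+.5)/4-.5,z)
c,s=np.cos(np.radians(4.6)),np.sin(np.radians(4.6));Rp=np.array([[c,s],[-s,c]])
for n,u,v,z in [('screw',133,215,30),('screw',133,215,35),('pintip',157,272,45),('pintip',157,272,50),('adj?',168,312,30)]:
  print(n,z,Rp@(w(u,v,z)[:2]-[510.6,-169.7]))
```

```text
screw 30 [-1.35234734 -0.46862841]
screw 35 [ 3.0632465  -1.06621808]
pintip 45 [68.48363715  2.21984741]
pintip 50 [72.65251474  1.60272052]
adj? 30 [93.49007282  3.22950596]
```

Run:
```python
from h import *
d,E=grab('wrist','w2'); o=ctrl.get_obs(); print(o['t'],o['ee_pos'],o['width'],o['grasp_force'],o['ft_force'])
d,E=grab('side','s2')
a=cv2.imread('pics/w2.png'); b=cv2.imread('pics/s2.png')[120:240,220:360]
b=cv2.resize(b,(420,360),interpolation=cv2.INTER_CUBIC);a=cv2.resize(a[:, 150:500],(350,480))
o=np.zeros((480,770,3),np.uint8);o[:,:350]=a;o[:360,350:]=b;cv2.imwrite('pics/c2.png',o)
```

```text
2.8333 [545.70120206 250.84187292  12.42923074] 34.08264309097573 0.0 [0.12060327 0.00019193 0.032465  ]
```

View pics/c2.png

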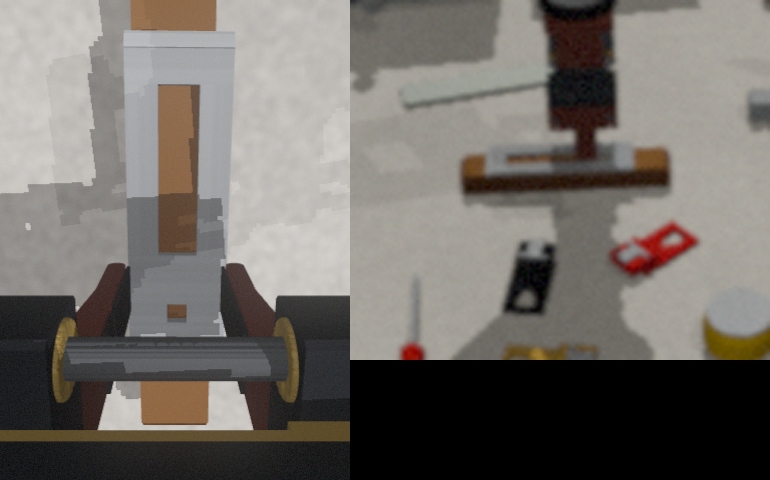

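The fingers look to be beside the iron's tail half and perhaps still closing (width falling). I'll let them finish.

Request:
{"fn": "servo_tool", "kwargs": {"increments": [[0, 0, 0, 0, 0, 0, -1], [0, 0, 0, 0, 0, 0, -1], [0, 0, 0, 0, 0, 0, -1]]}}

```text
t: 3.13
ee_pos: [545.6, 250.9, 12.3]
orientation: [-0.135, -3.139, 0.0]
ft_force: [0.2, -0.4, 0.1]
width: 10.3
grasp_force: 0.0
```

Run:
```python
from h import *
grab('wrist','w3'); grab('side','s3'); o=ctrl.get_obs(); print(o['t'],o['ee_pos'],o['width'],o['grasp_force'],o['ft_force'])
a=cv2.imread('pics/w3.png')[150:480,130:520]; b=cv2.imread('pics/s3.png')[130:200,240:340]
print(proj('s3',o['ee_pos']), proj('w3',o['ee_pos']),proj('scene0',o['ee_pos']))
b=cv2.resize(b,(400,280),interpolation=cv2.INTER_CUBIC)
f=np.zeros((560,800,3),np.uint8);f[:330,:390]=a;f[:280,400:]=b
d=grab('scene','c3')[0]; c=cv2.imread('pics/c3.png')[190:260,370:470]
f[280:560,400:]=cv2.resize(c,(400,280),interpolation=cv2.INTER_CUBIC)
cv2.imwrite('pics/m3.png',f)
```

```text
3.2333 [545.63240047 250.91048     12.29942448] 2.5567536123138908 0.0 [0.2830484  0.19064842 0.06279423]
[298.8552782 175.690158 ] [326.55464726 268.71209722] [420.79887247 229.33043765]
```

View pics/m3.png

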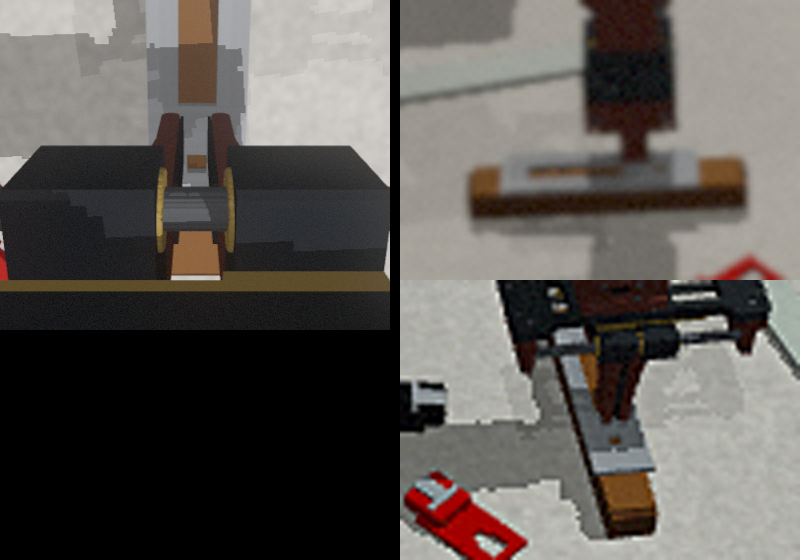

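Run:
```python
from h import *
o=ctrl.get_obs()['ee_pos']
for dz in (0,10,19,25): print(dz,proj('s3',o+[0,0,dz]).round(1),proj('c3',o+[0,0,dz]).round(1),proj('w3',o+[0,0,dz]).round(1))
for z in (30,35): print(z, ray('s3',298,169.5,z), ray('c3',423.7,224.5,z))
print(ctrl.get_obs()['width'])
```

```text
0 [298.9 175.7] [420.8 229.3] [326.5 268.8]
10 [298.7 173.1] [421.2 227. ] [326.6 276. ]
19 [298.6 170.8] [421.6 225. ] [326.6 283.1]
25 [298.5 169.2] [421.8 223.6] [326.6 288.2]
30 [544.70482014 259.22753152  30.        ] [543.98039209 258.07211081  30.        ]
35 [544.27661794 252.76547709  35.        ] [548.28039733 255.98718218  35.        ]
1.2682876049460376
```

The picture shows shut fingertips standing on top of the iron at about z 31–34, although the reported TCP z is 12: the tips lie about 19 mm behind the reported TCP. I'll touch the iron lightly to measure that offset.

Request:
{"fn": "servo_tool", "kwargs": {"increments": [[0, 0, -0.1, 0, 0, 0, -1], [0, 0, -0.15, 0, 0, 0, -1]]}}

```text
t: 3.45
ee_pos: [545.7, 250.9, 10.8]
orientation: [0.135, 3.139, -0.0]
ft_force: [0.1, -0.1, 0.5]
width: 0.4
grasp_force: 0.0
```

Request:
{"fn": "servo_tool", "kwargs": {"increments": [[0, 0, -0.1, 0, 0, 0, -1], [0, 0, -0.15, 0, 0, 0, -1]]}}

```text
t: 3.62
ee_pos: [545.6, 250.9, 9.2]
orientation: [-0.135, -3.139, 0.0]
ft_force: [-1.0, 0.7, -0.6]
width: 0.6
grasp_force: 0.0
```

Request:
{"fn": "servo_tool", "kwargs": {"increments": [[0, 0, -0.1, 0, 0, 0, -1], [0, 0, -0.15, 0, 0, 0, -1]]}}

```text
t: 3.78
ee_pos: [545.6, 250.8, 7.7]
orientation: [-0.135, -3.138, 0.0]
ft_force: [-0.3, -0.6, 0.2]
width: 0.6
grasp_force: 0.0
```

Request:
{"fn": "servo_tool", "kwargs": {"increments": [[0, 0, -0.1, 0, 0, 0, -1], [0, 0, -0.2, 0, 0, 0, -1]]}}

```text
t: 3.95
ee_pos: [545.7, 250.9, 5.8]
orientation: [0.135, 3.139, -0.0]
ft_force: [0.5, 0.1, 0.2]
width: 0.7
grasp_force: 0.0
```

Request:
{"fn": "servo_tool", "kwargs": {"increments": [[0, 0, -0.1, 0, 0, 0, -1], [0, 0, -0.2, 0, 0, 0, -1]]}}

```text
t: 4.12
ee_pos: [545.7, 250.9, 3.8]
orientation: [-0.135, -3.139, 0.0]
ft_force: [-0.5, -0.0, -0.4]
width: -0.0
grasp_force: 0.0
```

Run:
```python
from h import *
o=ctrl.get_obs()['ee_pos']
grab('side','s4');grab('scene','c4')
b=cv2.imread('pics/s4.png')[110:210,250:350];c=cv2.imread('pics/c4.png')[170:270,370:470]
f=np.hstack([cv2.resize(x,(400,400),interpolation=cv2.INTER_CUBIC) for x in(b,c)])
cv2.imwrite('pics/m4.png',f)
print(ctrl.get_obs()['ft_force'])
for z in (0,10,20,30,40): print(z,((proj('s4',[o[0],o[1],z])-[250,110])*4).round(),((proj('c4',[o[0],o[1],z])-[370,170])*4+[400,0]).round())
```

```text
[0.07944663 1.17650286 0.74163563]
0 [196. 275.] [601. 248.]
10 [196. 265.] [603. 239.]
20 [195. 255.] [604. 230.]
30 [194. 245.] [606. 221.]
40 [194. 234.] [608. 212.]
```

View pics/m4.png

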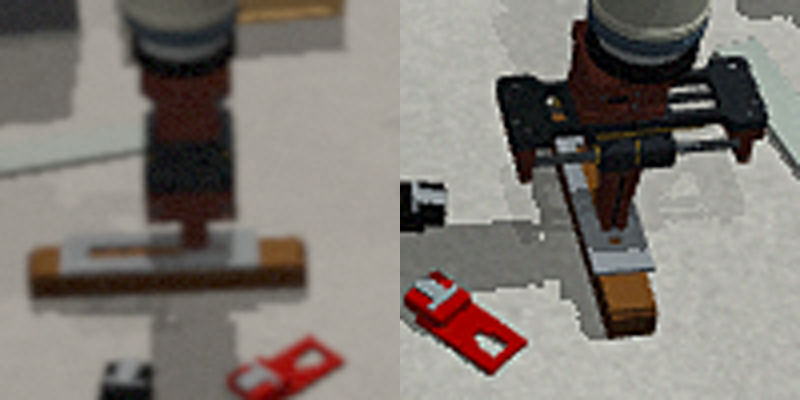

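The tips are visibly just at the iron's top at (195,247) in the side crop; contact is imminent, so I keep feeling.

Request:
{"fn": "servo_tool", "kwargs": {"increments": [[0, 0, -0.1, 0, 0, 0, -1], [0, 0, -0.15, 0, 0, 0, -1]]}}

```text
t: 4.38
ee_pos: [545.7, 250.9, 2.3]
orientation: [0.135, 3.139, 0.0]
ft_force: [0.1, -0.1, 0.1]
width: 0.7
grasp_force: 0.0
```

Request:
{"fn": "servo_tool", "kwargs": {"increments": [[0, 0, -0.1, 0, 0, 0, -1], [0, 0, -0.15, 0, 0, 0, -1]]}}

```text
t: 4.55
ee_pos: [545.7, 250.9, 0.8]
orientation: [-0.135, -3.139, 0.0]
ft_force: [0.4, 0.8, 0.1]
width: -0.0
grasp_force: 0.0
```

Request:
{"fn": "servo_tool", "kwargs": {"increments": [[0, 0, -0.1, 0, 0, 0, -1], [0, 0, -0.15, 0, 0, 0, -1]]}}

```text
t: 4.72
ee_pos: [545.7, 250.9, 0.5]
orientation: [-0.135, -3.139, 0.0]
ft_force: [-5.8, -1.6, 17.3]
width: 0.6
grasp_force: 8.7
```

Contact at reported z ≈ 0.8, so the real tips are 30 mm behind the reported TCP along the tool axis (I'll carry this offset). Up, open, down and grip.

Request:
{"fn": "servo_tool", "kwargs": {"increments": [[0, 0, 1, 0, 0, 0, 0.6], [0, 0, 1, 0, 0, 0, 0.6], [0, 0, 1, 0, 0, 0, 0.6], [0, 0, 1, 0, 0, 0, 0.6], [0, 0, 1, 0, 0, 0, 0.6], [0, 0, 1, 0, 0, 0, 0.6], [0, 0, 1, 0, 0, 0, 0.6], [0, 0, 1, 0, 0, 0, 0.6], [0, 0, 1, 0, 0, 0, 0.6], [0, 0, 1, 0, 0, 0, 0.6], [0, 0, 0.7, 0, 0, 0, 0.6]]}}

```text
t: 5.63
ee_pos: [546.1, 251.1, 6.7]
orientation: [0.135, 3.138, 0.001]
ft_force: [0.3, 0.2, 0.7]
width: 68.9
grasp_force: 0.0
```

Request:
{"fn": "servo_tool", "kwargs": {"increments": [[0, 0, -1.2, 0, 0, 0, 0.6], [0, 0, -2.4, 0, 0, 0, 0.5], [0, 0, -2.5, 0, 0, 0, 0], [0, 0, -2.5, 0, 0, 0, -1], [0, 0, -2.5, 0, 0, 0, -1], [0, 0, -2.5, 0, 0, 0, -1], [0, 0, -2.5, 0, 0, 0, -1], [0, 0, -2.5, 0, 0, 0, -1]]}}

```text
t: 6.3
ee_pos: [545.8, 251.0, -18.4]
orientation: [0.135, 3.138, 0.0]
ft_force: [0.5, -0.2, -1.5]
width: 43.6
grasp_force: 30.0
```

Request:
{"fn": "servo_tool", "kwargs": {"increments": [[0, 0, 1.5, 0, 0, 0, -1], [0, 0, 4.5, 0, 0, 0, -1], [0, 0, 8, 0, 0, 0, -1], [0, -2, 12, 0, 0, 2, -1], [0.9, -6, 13.8, 0, 0, 5, -1], [0.9, -10, 13.8, 0, 0, 9.5, -1], [0.9, -14, 13.8, 0, 0, 9.5, -1], [0.9, -18, 13.8, 0, 0, 9.5, -1], [0.9, -22, 13.8, 0, 0, 9.5, -1], [0.9, -26, 13.8, 0, 0, 9.5, -1], [0.9, -29.5, 13.8, 0, 0, 9.5, -1], [0.9, -31.1, 13.8, 0, 0, 9.5, -1], [0.9, -31.1, 13.8, 0, 0, 9.5, -1], [0.9, -31.1, 13.8, 0, 0, 9.5, -1]]}}

```text
t: 7.47
ee_pos: [554.5, -60.9, 119.5]
orientation: [-0.122, 3.139, 0.0]
ft_force: [0.5, -0.0, -1.8]
width: 43.5
grasp_force: 30.0
```

Run:
```python
from h import *
d,E=grab('wrist','w5'); o=ctrl.get_obs(); print(o['t'],o['ee_pos'],o['orientation'],o['width'],o['grasp_force'])
a=cv2.imread('pics/w5.png')
# predicted plane centre px to choose crop
print(proj('w5',[510.6,-169.7,10]),proj('w5',[420,-175,10]),proj('w5',[600,-162,10]))
u,v=proj('w5',[510.6,-169.7,20]).astype(int)
cv2.imwrite('pics/c5.png',cv2.resize(a[0:300,0:400],(800,600),interpolation=cv2.INTER_CUBIC))
```

```text
7.5167 [554.5139824  -59.89584163 119.43821618] [ 1.24097321e-01 -3.13912317e+00 -4.86075949e-04] 43.39031781201345 29.976200759410858
[179.87745355 149.00434228] [170.80566317  10.42142721] [190.7947185  267.07767055]
```

View pics/c5.png

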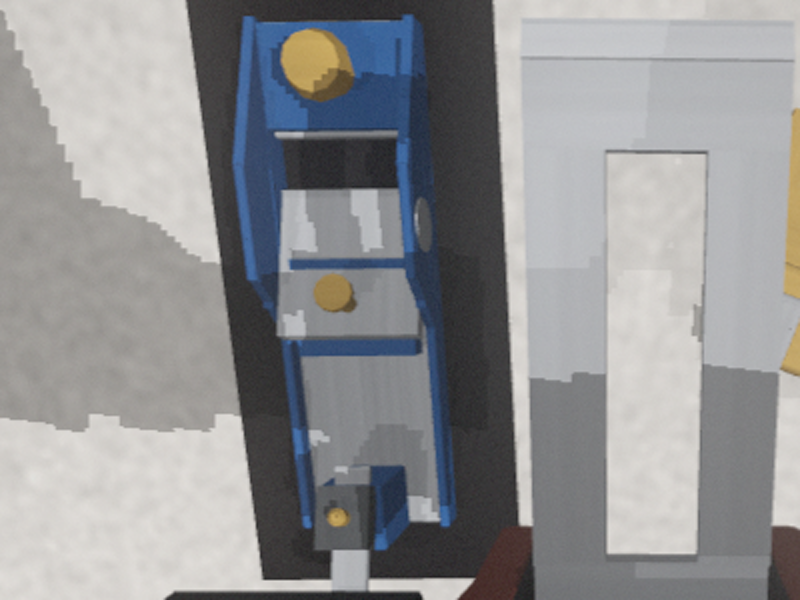

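Close view (2x crop): screw head at (333,292), pin tip at (337,517), seat's heel-side corners (277,337)/(420,337), front-left seat corner (283,190), mat's left edge (190,0)–(263,578), right edge (493,0)–(518,520). Iron is held square in the fingers.

```bash
cat > fit.py <<'E'
from h import *
from scipy.optimize import least_squares
def bed(yaw): return R.from_euler('zy',[yaw,-20],degrees=True).as_matrix()
W=lambda u,v:(u/2-.25,v/2-.25)
obs=[(-33,0,14.5,*W(333,292),'w5',1),(-22,-24.5,0,*W(277,337),'w5',1.5),(-22,24.5,0,*W(420,337),'w5',1.5),(-72,-24.5,0,*W(283,190),'w5',1.5),
 (-33,0,14.5,245+133.5/4-.5,185+215.5/4-.5,'scene0',.7)]
l=[ray('w5',*W(190,0),1),ray('w5',*W(263,578),1),ray('w5',*W(493,0),1),ray('w5',*W(518,520),1)]
a=[np.degrees(np.arctan2(*(l[i+1]-l[i])[1::-1])) for i in(0,2)]
print('mat yaw',a)
nm=np.mean(l,0)
def res(x,full=False):
    o,yaw,p=x[:3],x[3],x[4];B=bed(yaw);r=[]
    for X,Y,Z,u,v,f,s in obs+[(45+p,0,6,*W(337.5,517),'w5',1),(45+p,0,6,245+157.5/4-.5,185+270/4-.5,'scene0',1)]: r+=list((proj(f,o+B@[X,Y,Z])-[u,v])/s)
    if full: return np.array(r).reshape(-1,2).round(1)
    r.append((yaw-np.mean(a))/1);return r
s=least_squares(res,[530,-168,28,4.6,0]);print(s.x.round(2));print(res(s.x,True))
J=s.jac;print('sd',np.sqrt(np.diag(np.linalg.inv(J.T@J))).round(2))
o,B=s.x[:3],bed(s.x[3]);print('pin tip',o+B@[45+s.x[4],0,6],'screw',o+B@[-33,0,14.5])
# plane centreline from mat
n=np.array([-np.sin(np.radians(s.x[3])),np.cos(np.radians(s.x[3]))])
print('mat lines n-offset',[ (p[:2]@n).round(1) for p in l],'bed',(o[:2]@n).round(1))
E
python3 fit.py
```

```text
mat yaw [np.float64(4.643215971088858), np.float64(4.834076197362726)]
[ 543.07 -167.95   29.63    4.75   -3.29]
[[ 0.7 -0.3]
 [ 0.1 -0.7]
 [-0.3 -0.8]
 [-0.1  2.3]
 [-0.4 -1.4]
 [-0.3  0. ]
 [-0.9  0.1]]
sd [0.44 0.74 1.84 0.45 0.94]
pin tip [ 580.08472049 -164.49363614   49.48613471] screw [ 507.21141526 -170.68232759   32.0079318 ]
mat lines n-offset [np.float64(-263.5), np.float64(-263.9), np.float64(-160.1), np.float64(-159.9)] bed -212.4
```

```bash
cat >> fit.py <<'E'
print('---')
d=ctrl.get_obs();ee=np.array([554.51,-59.9,119.44]);Rt=R.from_rotvec([1.24097321e-01,-3.13912317e+00,-4.86e-4]).as_matrix()
for ix,iy in [(-55,0),(17,0),(-75,-22),(-75,22)]:
    print('iron',ix,iy,(proj('w5',ee+Rt@[28.9-ix,iy,-48.9])*2).round())
p=s.x[4]
for h in(40,12,6,0): print(h,(o+B@[p+28.9,0,h-44.4]).round(1))
print('B x,z',B[:,0].round(3),B[:,2].round(3))
E
python3 fit.py | sed -n '/---/,$p'; python3 -c "
from workcell import ctrl;o=ctrl.get_obs();print(o['ee_pos'],o['orientation'],o['ft_force'])"
```

```text
---
iron -55 0 [657. 154.]
iron 17 0 [657. 566.]
iron -75 -22 [518.  19.]
iron -75 22 [797.  19.]
40 [ 568.6 -165.8   34.2]
12 [ 578.1 -165.8    7.9]
6 [ 580.2 -165.8    2.3]
0 [ 582.2 -165.8   -3.4]
B x,z [0.936 0.083 0.341] [-0.342  0.     0.94 ]
[554.5139824  -59.89584163 119.43821618] [ 1.24097321e-01 -3.13912317e+00 -4.86075949e-04] [-0.27728928  0.94005342 -2.47093401]
```

Request:
{"fn": "servo_tool", "kwargs": {"increments": [[0.2, -2.5, 0, 0.5, -6.6, 0.3, -1], [0.5, -6, -1, 1, -13.3, 0.6, -1], [0.8, -9.5, -2, 1.5, -19.95, 0.9, -1], [0.86, -10.5, -4, 1.5, -19.95, 0.9, -1], [0.86, -10.5, -6.6, 1.5, -19.95, 0.9, -1], [0.86, -10.5, -6.6, 1.5, -19.95, 0.9, -1], [0.86, -10.5, -6.6, 1.5, -19.95, 0.9, -1]]}}

```text
t: 8.1
ee_pos: [562.4, -163.5, 52.3]
orientation: [-0.135, 2.793, 0.021]
ft_force: [0.1, 0.2, -1.7]
width: 43.4
grasp_force: 30.0
```

```bash
cat > st.py <<'E'
from h import *
# state in bed frame: iron offset from mid-travel seat (x,y,h) assuming grip (30.3,0,-44.4)
o_=np.array([543.07,-167.35,29.63]);B=R.from_euler('zy',[4.75,-20],degrees=True).as_matrix()
def st():
    o=ctrl.get_obs();Rt=R.from_rotvec(o['orientation']).as_matrix()
    Ri=Rt@np.diag([-1,1,-1.])
    P=o['ee_pos']+Rt@[30.3,0,-44.4]
    rel=(B.T@Ri)
    print('t',round(o['t'],2),'ee',o['ee_pos'].round(1),'iron in bed',(B.T@(P-o_)).round(1),'rot',np.degrees(R.from_matrix(rel).as_rotvec()).round(2),'F bed',(B.T@o['ft_force']).round(1),'M',o['moment'].round(2),'w',o['width'].round(1))
st()
E
python3 st.py
```

```text
Traceback (most recent call last):
  File "st.py", line 10, in <module>
    st()
    ~~^^
  File "st.py", line 9, in st
    print('t',round(o['t'],2),'ee',o['ee_pos'].round(1),'iron in bed',(B.T@(P-o_)).round(1),'rot',np.degrees(R.from_matrix(rel).as_rotvec()).round(2),'F bed',(B.T@o['ft_force']).round(1),'M',o['moment'].round(2),'w',o['width'].round(1))
                                                                                                                                                                                                                        ^^^^^^^^^^^^^^^^
AttributeError: 'float' object has no attribute 'round'
```

```bash
sed -i "s/,'w',o\['width'\].round(1)//" st.py; python3 st.py
```

```text
t 8.1 ee [ 562.4 -163.5   52.3] iron in bed [-4.1  0.1 59.1] rot [1.77 0.1  0.46] F bed [-0.5  0.3 -1.6] M [ 0.06  0.23 -0.02]
```

Request:
{"fn": "servo_tool", "kwargs": {"increments": [[0, 0, 0, 0, 0, 0, -1], [0, 0, 0, 0, 0, 0, -1]]}}

```text
t: 8.27
ee_pos: [564.9, -164.2, 55.0]
orientation: [-0.137, 2.787, 0.017]
ft_force: [0.9, 0.8, -1.5]
width: 43.8
grasp_force: 30.0
```

```bash
python3 st.py
```

```text
t 8.27 ee [ 564.9 -164.2   55. ] iron in bed [-1.1 -0.8 60.7] rot [ 1.62 -0.21  0.59] F bed [ 0.3  0.8 -1.7] M [-0.04  0.2  -0.04]
```

Request:
{"fn": "servo_tool", "kwargs": {"increments": [[-0.2, -0.06, -0.1, -1.57, 0.07, -0.46, -1], [0.3, -0.06, -1.5, -1.57, 0.07, -0.46, -1], [0.8, -0.06, -2.8, -1.57, 0.07, -0.46, -1], [1.11, -0.06, -3.72, -1.57, 0.07, -0.46, -1], [1.11, -0.06, -3.72, -1.57, 0.07, -0.46, -1], [1.11, -0.06, -3.72, -1.57, 0.07, -0.46, -1]]}}

```text
t: 8.77
ee_pos: [575.2, -165.0, 17.1]
orientation: [-0.131, 2.791, -0.023]
ft_force: [-0.8, -0.3, -1.2]
width: 43.6
grasp_force: 30.0
```

```bash
python3 st.py; python3 -c "
from h import *
grab('scene','c6')
a=cv2.imread('pics/c6.png')[195:285,240:320]
cv2.imwrite('pics/c6z.png',cv2.resize(a,(533,600),interpolation=cv2.INTER_CUBIC))"
```

```text
t 8.77 ee [ 575.2 -165.    17.1] iron in bed [-4.2 -0.2 21.6] rot [0.02 0.07 0.63] F bed [-1.1 -0.2 -0.8] M [0.05 0.22 0.03]
```

Request:
{"fn": "servo_tool", "kwargs": {"increments": [[0.15, 0, -0.2, 0, 0, 0, -1], [0.25, 0, -0.5, 0, 0, 0, -1], [0.39, 0, -0.88, 0, 0, 0, -1], [0.39, 0, -0.88, 0, 0, 0, -1]]}}

```text
t: 9.15
ee_pos: [578.3, -165.7, 7.1]
orientation: [-0.129, 2.792, -0.023]
ft_force: [-0.1, -0.5, -1.6]
width: 43.7
grasp_force: 30.0
```

```bash
python3 st.py
```

```text
t 9.15 ee [ 578.3 -165.7    7.1] iron in bed [-4.7 -0.7 11.2] rot [0.01 0.14 0.55] F bed [-0.7 -0.5 -1.5] M [ 0.03  0.22 -0.05]
```

Request:
{"fn": "servo_tool", "kwargs": {"increments": [[0.05, 0, -0.15, 0, 0, 0, -1], [0.1, 0, -0.28, 0, 0, 0, -1], [0.1, 0, -0.28, 0, 0, 0, -1]]}}

```text
t: 9.4
ee_pos: [579.2, -165.7, 4.3]
orientation: [-0.129, 2.792, -0.023]
ft_force: [-0.8, -0.4, -1.7]
width: 43.4
grasp_force: 30.0
```

```bash
python3 st.py
```

```text
t 9.4 ee [ 579.2 -165.7    4.3] iron in bed [-4.9 -0.8  8.3] rot [0.01 0.15 0.54] F bed [-1.4 -0.3 -1.4] M [ 0.04  0.22 -0.01]
```

Request:
{"fn": "servo_tool", "kwargs": {"increments": [[0.12, 0.06, 0.04, 0, 0, 0, -1], [0.16, 0.06, -0.08, 0, 0, 0, -1], [0.19, 0.06, -0.16, 0, 0, 0, -1], [0.19, 0.06, -0.16, 0, 0, 0, -1]]}}

```text
t: 9.73
ee_pos: [581.2, -165.1, 2.8]
orientation: [-0.129, 2.792, -0.023]
ft_force: [0.3, -0.0, -2.0]
width: 43.2
grasp_force: 30.0
```

```bash
python3 st.py
```

```text
t 9.73 ee [ 581.2 -165.1    2.8] iron in bed [-3.4 -0.2  6.3] rot [0.01 0.13 0.55] F bed [-0.4  0.  -1.9] M [0.03 0.22 0.01]
```

Request:
{"fn": "servo_tool", "kwargs": {"increments": [[0.03, 0, -0.1, 0, 0, 0, -1], [0.07, 0, -0.19, 0, 0, 0, -1], [0.07, 0, -0.19, 0, 0, 0, -1]]}}

```text
t: 9.98
ee_pos: [581.8, -165.1, 0.9]
orientation: [-0.129, 2.792, -0.023]
ft_force: [-0.6, 0.7, -2.4]
width: 43.4
grasp_force: 30.0
```

```bash
python3 st.py
```

```text
t 9.98 ee [ 581.8 -165.1    0.9] iron in bed [-3.5 -0.2  4.2] rot [0.01 0.14 0.55] F bed [-1.4  0.8 -2.1] M [0.03 0.18 0.03]
```

Request:
{"fn": "servo_tool", "kwargs": {"increments": [[0.03, 0, -0.1, 0, 0, 0, -1], [0.07, 0, -0.19, 0, 0, 0, -1], [0.07, 0, -0.19, 0, 0, 0, -1]]}}

```text
t: 10.23
ee_pos: [582.6, -165.1, -1.0]
orientation: [-0.129, 2.792, -0.023]
ft_force: [-1.0, -0.9, -1.1]
width: 43.8
grasp_force: 30.0
```

```bash
python3 st.py
```

```text
t 10.23 ee [ 582.6 -165.1   -1. ] iron in bed [-3.4 -0.2  2.2] rot [0.   0.14 0.55] F bed [-1.4 -0.7 -0.7] M [ 0.    0.27 -0.  ]
```

Request:
{"fn": "servo_tool", "kwargs": {"increments": [[0.03, 0, -0.1, 0, 0, 0, -1], [0.05, 0, -0.14, 0, 0, 0, -1], [0.05, 0, -0.14, 0, 0, 0, -1]]}}

```text
t: 10.48
ee_pos: [583.0, -165.1, -1.7]
orientation: [-0.129, 2.793, -0.023]
ft_force: [-3.8, -1.2, 5.6]
width: 43.5
grasp_force: 30.0
```

```bash
python3 st.py
```

```text
t 10.48 ee [ 583.  -165.1   -1.7] iron in bed [-3.3 -0.2  1.4] rot [-0.01  0.16  0.55] F bed [-1.8 -1.   6.6] M [0.   0.56 0.05]
```

Contact at nominal h≈1.6. I'll check whether it is the seat (notch on the pin) or the pin tip by nudging along the bed.

Request:
{"fn": "servo_tool", "kwargs": {"increments": [[0.1, 0.01, 0.05, 0, 0, 0, -1], [0.2, 0.02, 0.09, 0, 0, 0, -1], [0.28, 0.02, 0.12, 0, 0, 0, -1]]}}

```text
t: 10.73
ee_pos: [583.9, -164.5, -1.4]
orientation: [-0.129, 2.795, -0.022]
ft_force: [-11.6, -5.0, 4.6]
width: 43.5
grasp_force: 30.0
```

```bash
python3 st.py
```

```text
t 10.73 ee [ 583.9 -164.5   -1.4] iron in bed [-2.2  0.2  1.4] rot [0.06 0.32 0.54] F bed [-9.7 -4.2  8.3] M [-0.77  1.8  -0.25]
```

Request:
{"fn": "servo_tool", "kwargs": {"increments": [[-0.15, -0.01, -0.05, 0, 0, 0, -1], [-0.3, -0.02, -0.11, 0, 0, 0, -1], [-0.45, -0.04, -0.17, 0, 0, 0, -1], [-0.55, -0.05, -0.2, 0, 0, 0, -1]]}}

```text
t: 11.07
ee_pos: [581.5, -165.4, -2.0]
orientation: [-0.129, 2.793, -0.026]
ft_force: [-0.8, -0.1, 0.7]
width: 43.3
grasp_force: 30.0
```

```bash
python3 st.py
```

```text
t 11.07 ee [ 581.5 -165.4   -2. ] iron in bed [-4.8 -0.4  1.6] rot [-0.11  0.18  0.55] F bed [-0.6 -0.1  0.9] M [0.06 0.08 0.02]
```

Request:
{"fn": "servo_tool", "kwargs": {"increments": [[-0.1, -0.01, -0.04, 0, 0, 0, -1], [-0.19, -0.02, -0.07, 0, 0, 0, -1]]}}

```text
t: 11.23
ee_pos: [580.3, -165.5, -2.4]
orientation: [-0.128, 2.794, -0.027]
ft_force: [6.0, 2.3, -0.3]
width: 43.6
grasp_force: 30.0
```

```bash
python3 st.py
```

```text
t 11.23 ee [ 580.3 -165.5   -2.4] iron in bed [-6.  -0.3  1.7] rot [-0.16  0.23  0.53] F bed [ 5.7  1.8 -2.3] M [ 0.34 -0.7   0.11]
```

Blocked both ways with a ~3 mm window: the notch is over the pin. Centre it and press lightly down.

Request:
{"fn": "servo_tool", "kwargs": {"increments": [[0.1, 0.01, 0.04, 0, 0, 0, -1], [0.19, 0.02, 0.07, 0, 0, 0, -1], [0.24, 0.02, -0.05, 0, 0, 0, -1], [0.26, 0.02, -0.12, 0, 0, 0, -1], [0.26, 0.02, -0.12, 0, 0, 0, -1]]}}

```text
t: 11.65
ee_pos: [581.1, -164.8, -2.9]
orientation: [-0.128, 2.795, -0.025]
ft_force: [-11.0, -0.6, 21.1]
width: 43.5
grasp_force: 30.0
```

```bash
python3 st.py
```

```text
t 11.65 ee [ 581.1 -164.8   -2.9] iron in bed [-5.3  0.3  1. ] rot [-0.08  0.31  0.5 ] F bed [-3.2 -0.4 23.6] M [0.17 0.78 0.02]
```

Request:
{"fn": "servo_tool", "kwargs": {"increments": [[-0.03, 0, 0.08, 0, 0, 0, -1], [-0.03, 0, 0.08, 0, 0, 0, 0.1], [-0.03, 0, 0.08, 0, 0, 0, 0.5], [-0.03, 0, 0.08, 0, 0, 0, 0.5], [-0.03, 0, 0.08, 0, 0, 0, 0.5], [-0.3, 0, 0.8, 0, 0, 0, 0.6], [-1.4, 0, 3.9, 0, 0, 0, 1], [-2.8, 0, 7.7, 0, 0, 0, 1], [-4, 0, 11, 0, 0, 0, 1]]}}

```text
t: 12.4
ee_pos: [540.4, -164.8, 106.9]
orientation: [-0.128, 2.798, -0.025]
ft_force: [-0.2, -1.4, 0.6]
width: 86.4
grasp_force: 0.0
```

```bash
python3 -c "
from h import *
grab('scene','c7');grab('side','s7')
print(ctrl.get_obs()['t'],ctrl.get_obs()['width'])"
```

```text
12.5 87.9732671104394
```

```bash
cat > turn.py <<'E'
import sys
from h import *
yaw=float(sys.argv[1]);tilt=float(sys.argv[2])
o=ctrl.get_obs();Rt=R.from_rotvec(o['orientation'])
Rd=R.from_euler('zy',[yaw,-tilt],degrees=True)*R.from_euler('y',180,degrees=True)
print('turn',np.degrees((Rd*Rt.inv()).as_rotvec()).round(2),'ee',o['ee_pos'].round(1),'t',o['t'])
E
python3 turn.py -13 0
```

```text
turn [  3.51  19.85 -18.06] ee [ 543.  -166.   111.2] t 12.5
```

Request:
{"fn": "servo_tool", "kwargs": {"increments": [[0.2, 3.5, 1.4, 0.9, 5, -4.5, 1], [0.2, 7, 1.4, 1.8, 10, -9, 1], [0.2, 10.6, 1.4, 2.6, 15, -13.5, 1], [0.2, 10.6, 1.4, 3.51, 19.85, -18.06, 1], [0.2, 10.6, 1.4, 3.51, 19.85, -18.06, 1], [0.2, 10.6, 1.4, 3.51, 19.85, -18.06, 1]]}}

```text
t: 13.0
ee_pos: [547.0, -57.5, 120.5]
orientation: [-0.356, -3.116, -0.006]
ft_force: [0.4, 0.4, 0.4]
width: 87.9
grasp_force: 0.0
```

```bash
python3 turn.py -13 0
python3 - <<'E'
from h import *
grab('wrist','w8')
cv2.imwrite('pics/c8.png',cv2.resize(cv2.imread('pics/w8.png')[0:330,60:500],(800,600),interpolation=cv2.INTER_CUBIC))
E
```

```text
turn [-0.26 -0.29  0.03] ee [547.  -57.5 120.5] t 13.0
```

View pics/c8.png

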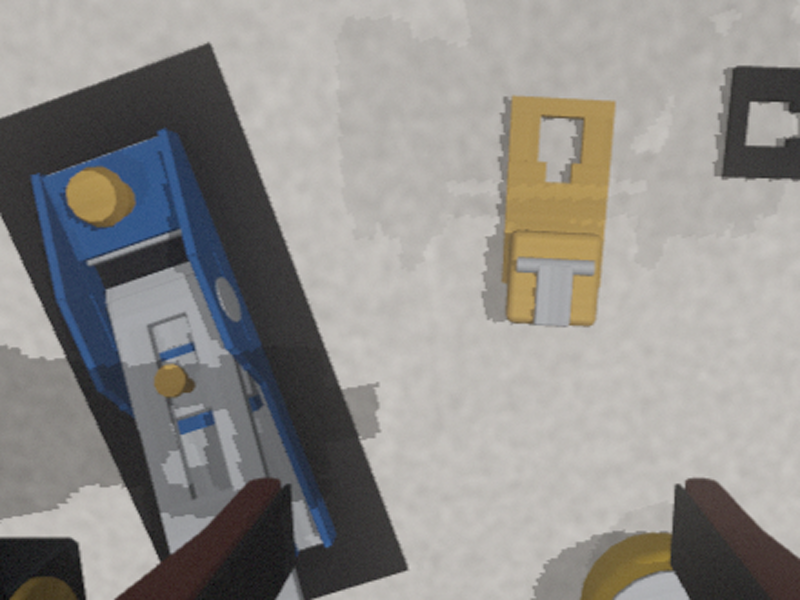

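The picture shows the iron in the plane with the screw head (171,380) up through its slot. The brass cap plate has front corners (511,97)/(615,100), keyhole (562,137), block corners (513,232), (601,234), (597,325), (508,320).

```bash
cat > cap.py <<'E'
from h import *
W=lambda u,v:(60+(u+.5)/1.81818-.5,(v+.5)/1.81818-.5)
def w(u,v,z): return ray('w8',*W(u,v),z)[:2]
f=[w(511,97,5),w(615,100,5)];b=[w(513,232,17),w(601,234,17),w(597,325,17),w(508,320,17)]
k=[w(540,116,5),w(584,117,5)]
F=np.mean(f,0);Bk=(b[2]+b[3])/2;d=Bk-F;print('len',np.linalg.norm(d),'width',np.linalg.norm(f[0]-f[1]),'yaw',np.degrees(np.arctan2(d[1],d[0])))
e=(b[2]+b[3]-b[0]-b[1]);print('block yaw',np.degrees(np.arctan2(e[1],e[0])), 'edge yaw',np.degrees(np.arctan2(*(f[1]-f[0])[::-1]))-90)
u=d/np.linalg.norm(d);print('front',F,'back',Bk,'origin~',F+41*u,Bk-45*u,'grip x24',F+65*u,'block mid',np.mean(b,0))
# iron in bed frame (plane bed z=4.5)
o=np.array([543.07,-167.35,29.63]);B=R.from_euler('zy',[4.75,-20],degrees=True).as_matrix()
E,kk=load('w8')
def bd(u,v,h):
    x,y=W(u,v);dd=B.T@E[:3,:3]@np.array([(x-kk[2])/kk[0],-(y-kk[3])/kk[1],-1]);c=B.T@(E[:3,3]-o);return (c+dd*(h-c[2])/dd[2]).round(1)
for n,p,h in [('slotL',(150,327),4.5),('slotL2',(195,497),4.5),('slotR',(190,315),4.5),('ironL',(107,306),4.5),('ironL2',(164,555),4.5),('ironR',(185,268),4.5),('ironR2',(256,440),4.5),('screw',(171,380),14.5)]: print(n,bd(*p,h))
E
python3 cap.py
```

```text
len 84.4677895994352 width 39.938402990629974 yaw -15.212045409384595
block yaw -14.59345871592068 edge yaw -14.520802364791663
front [439.3451364   -1.57221014] back [520.8532889  -23.73588663] origin~ [478.90855185 -12.3302842 ] [477.43002803 -11.92824437] grip x24 [502.06762431 -18.62769341] block mid [504.24830126 -19.41263564]
slotL [-59.1  -8.2   4.5]
slotL2 [11.6 -7.7  4.5]
slotR [-58.7   8.7   4.5]
ironL [-73.  -23.1   4.5]
ironL2 [ 29.5 -25.2   4.5]
ironR [-77.9  11.6   4.5]
ironR2 [-2.5 21.3  4.5]
screw [-32.7  -0.9  14.5]
```

Request:
{"fn": "servo_tool", "kwargs": {"increments": [[-3, 2.6, 0, -0.26, -0.29, -1.7, 0.4], [-4.5, 3.87, -3, -0.26, -0.29, -1.7, 0.4], [-4.5, 3.87, -7, -0.26, -0.29, -1.7, 0.4], [-4.5, 3.87, -10.5, -0.26, -0.29, -1.7, 0.4], [-4.5, 3.87, -12.5, -0.26, -0.29, -1.7, 0.4], [-4.5, 3.87, -13.8, -0.26, -0.29, -1.7, 0.4], [-4.5, 3.87, -14.5, -0.26, -0.29, -1.7, 0.4], [-4.5, 3.87, -14.62, -0.26, -0.29, -1.7, 0.4], [-4.5, 3.87, -14.62, -0.26, -0.29, -1.7, 0.4]]}}

```text
t: 13.8
ee_pos: [498.2, -20.8, -26.3]
orientation: [-0.403, -3.115, -0.001]
ft_force: [-0.0, -0.0, 0.9]
width: 61.7
grasp_force: 0.0
```

```bash
python3 turn.py -14.7 0; python3 -c "
from workcell import ctrl;o=ctrl.get_obs();print(o['width'],o['ft_force'])"
```

```text
turn [-0.04 -0.01  0.03] ee [498.2 -20.8 -26.3] t 13.8
61.710398565352456 [-0.04527932 -0.01447191  0.87530413]
```

Request:
{"fn": "servo_tool", "kwargs": {"increments": [[0.33, 0.25, 0.06, 0, 0, 0, 0.4], [0.33, 0.25, 0.06, 0, 0, 0, 0.1], [0.33, 0.25, 0.06, 0, 0, 0, -0.1], [0.33, 0.25, 0.06, 0, 0, 0, -1], [0.33, 0.25, 0.06, 0, 0, 0, -1], [0.33, 0.25, 0.06, 0, 0, 0, -1], [0.33, 0.25, 0.06, 0, 0, 0, -1], [0.33, 0.25, 0.06, 0, 0, 0, -1]]}}

```text
t: 14.47
ee_pos: [502.6, -17.8, -25.0]
orientation: [0.402, 3.115, 0.001]
ft_force: [-1.1, -0.6, 7.0]
width: 36.0
grasp_force: 34.0
```

```bash
python3 turn.py 4.75 20
```

```text
turn [ -3.43 -19.76  19.27] ee [502.6 -17.8 -25. ] t 14.4667
```

Request:
{"fn": "servo_tool", "kwargs": {"increments": [[0, 0, 2, 0, 0, 0, -1], [0, 0, 5.5, 0, 0, 0, -1], [0, 0, 9, 0, 0, 0, -1], [1, -3, 12, -0.6, -3.5, 3.4, -1], [2, -6, 12, -1.2, -7, 6.8, -1], [3, -9, 12, -1.8, -10.5, 10.2, -1], [4, -12, 12, -2.4, -14, 13.6, -1], [5.35, -14.86, 11, -3, -17.3, 16.9, -1], [5.35, -14.86, 9, -3.43, -19.76, 19.27, -1], [5.35, -14.86, 7.1, -3.43, -19.76, 19.27, -1], [5.35, -14.86, 7.1, -3.43, -19.76, 19.27, -1], [5.35, -14.86, 7.1, -3.43, -19.76, 19.27, -1], [5.35, -14.86, 7.1, -3.43, -19.76, 19.27, -1]]}}

```text
t: 15.55
ee_pos: [556.0, -166.0, 46.0]
orientation: [-0.115, 2.792, -0.02]
ft_force: [-0.4, 0.1, -1.8]
width: 35.7
grasp_force: 33.4
```

```bash
cat > st2.py <<'E'
from h import *
Bm=R.from_euler('zy',[4.75,-20],degrees=True).as_matrix()
o2=np.array([542.57,-167.9,31.0])
def st(p=True):
    o=ctrl.get_obs();Rt=R.from_rotvec(o['orientation']).as_matrix();Ri=Rt@np.diag([-1,1,-1.])
    P=o['ee_pos']+Rt@[24.9,0,-25.0]
    if p: print('t',round(o['t'],2),'cap in bed',(Bm.T@(P-o2)).round(1),'rot',np.degrees(R.from_matrix(Bm.T@Ri).as_rotvec()).round(2),'Fbed',(Bm.T@o['ft_force']).round(1),'M',o['moment'].round(2),'w',round(o['width'],1),o['ee_pos'].round(1))
if __name__=='__main__': st()
E
python3 st2.py
python3 - <<'E'
from h import *
grab('wrist','w9'); print(ctrl.get_obs()['ee_pos'],ctrl.get_obs()['orientation'])
cv2.imwrite('pics/c9.png',cv2.resize(cv2.imread('pics/w9.png')[30:330,125:525],(800,600),interpolation=cv2.INTER_CUBIC))
E
```

```text
t 15.55 cap in bed [-7.   0.4 34.5] rot [ 0.02  0.08 -0.02] Fbed [-1.   0.2 -1.6] M [ 0.01  0.22 -0.07] w 35.7 [ 556. -166.   46.]
[ 556.59840273 -166.11287908   46.54380411] [-0.11614772  2.79034657 -0.0207775 ]
```

View pics/c9.png

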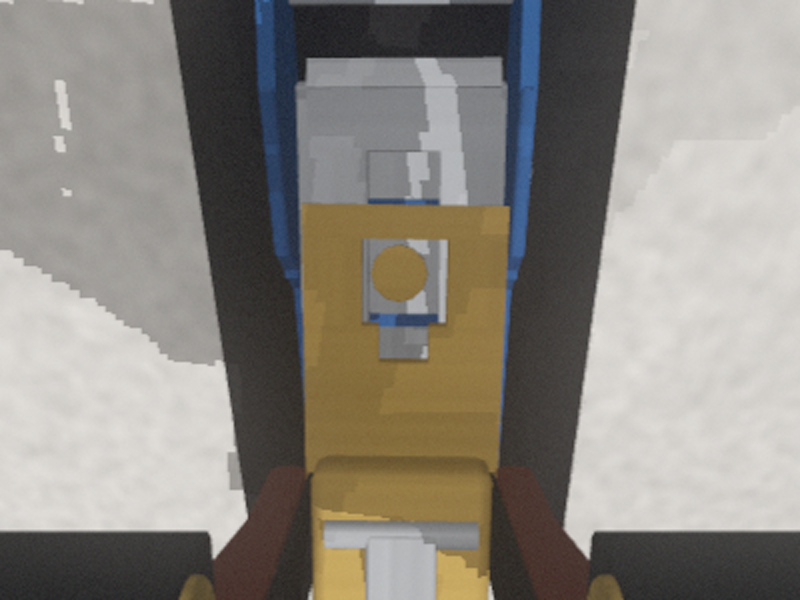

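The view shows the screw head (398,272) through the keyhole opening (363–448 × 238–323, centre 405.5,280.5), and the iron lying between the cheeks, square. I'll work out the lateral offset with parallax.

```bash
python3 - <<'E'
from h import *
d=ctrl.get_image('wrist');T=np.array(d['tool_from_camera'])
def tl(u,v,z):
    u=125+(u+.5)/2-.5;v=30+(v+.5)/2-.5
    r=T[:3,:3]@np.array([(u-d['cx'])/d['fx'],-(v-d['cy'])/d['fy'],-1]);c=T[:3,3];return c+r*(z-c[2])/r[2]
a,b=tl(363,238,-30),tl(448,323,-30);k=(a+b)/2;print('keyhole',k,'size',a-b)
for z in(-5,0,-2): s=tl(398,272,z);print(z,'screw',s,'move cap in bed x,y:',-(s-k)[0],(s-k)[1])
print('head size',tl(371,272,-5)-tl(426,272,-5))
E
python3 st2.py
```

```text
keyhole [ 51.46719822   0.75670513 -30.        ] size [ 16.59502803 -16.73636461   0.        ]
-5 screw [50.92097043 -0.92862161 -5.        ] move cap in bed x,y: 0.5462277882639128 -1.685326746733078
0 screw [50.45995871 -0.95015015  0.        ] move cap in bed x,y: 1.0072395117999235 -1.7068552858708101
-2 screw [50.6443634  -0.94153874 -2.        ] move cap in bed x,y: 0.8228348223855164 -1.6982438702157172
head size [-1.22468916e-02 -1.24361457e+01  0.00000000e+00]
t 15.65 cap in bed [-6.   0.2 35. ] rot [-0.03 -0.04  0.04] Fbed [ 0.6  0.4 -2.1] M [0.02 0.32 0.01] w 35.5 [ 556.9 -166.1   46.8]
```

Request:
{"fn": "servo_tool", "kwargs": {"increments": [[0.08, -0.15, 0, 0, 0, 0, -1], [0.4, -0.15, -0.9, 0, 0, 0, -1], [0.7, -0.15, -1.7, 0, 0, 0, -1], [0.9, -0.15, -2.25, 0, 0, 0, -1], [1.0, -0.15, -2.51, 0, 0, 0, -1], [1.0, -0.15, -2.51, 0, 0, 0, -1]]}}

```text
t: 16.15
ee_pos: [565.4, -167.5, 19.2]
orientation: [-0.116, 2.793, -0.019]
ft_force: [0.6, 0.5, -2.3]
width: 36.0
grasp_force: 33.4
```

```bash
python3 st2.py
```

```text
t 16.15 cap in bed [-7.5 -1.1  6.1] rot [ 0.04  0.14 -0.01] Fbed [-0.2  0.5 -2.4] M [ 0.03  0.3  -0.04] w 36.0 [ 565.4 -167.5   19.2]
```

Request:
{"fn": "servo_tool", "kwargs": {"increments": [[0.13, 0.01, -0.06, 0, 0, 0, -1], [0.13, 0.01, -0.06, 0, 0, 0, -1]]}}

```text
t: 16.32
ee_pos: [567.1, -167.8, 19.6]
orientation: [-0.116, 2.791, -0.02]
ft_force: [0.5, 0.8, -2.2]
width: 35.9
grasp_force: 33.4
```

```bash
python3 st2.py
```

```text
t 16.32 cap in bed [-5.7 -1.4  5.9] rot [-0.    0.06 -0.01] Fbed [-0.2  0.9 -2.2] M [0.07 0.28 0.03] w 35.9 [ 567.1 -167.8   19.6]
```

Request:
{"fn": "servo_tool", "kwargs": {"increments": [[0.03, 0, -0.08, 0, 0, 0, -1], [0.05, 0, -0.14, 0, 0, 0, -1]]}}

```text
t: 16.48
ee_pos: [567.6, -167.7, 18.7]
orientation: [-0.116, 2.791, -0.02]
ft_force: [-1.7, 2.3, 6.2]
width: 35.5
grasp_force: 34.4
```

```bash
python3 st2.py
```

```text
t 16.48 cap in bed [-5.6 -1.4  4.9] rot [ 0.    0.03 -0.01] Fbed [0.8 2.2 6.4] M [0.48 0.34 0.2 ] w 35.5 [ 567.6 -167.7   18.7]
```

Request:
{"fn": "servo_tool", "kwargs": {"increments": [[-0.28, -0.02, -0.08, 0, 0, 0, -1], [-0.56, -0.05, -0.19, 0, 0, 0, -1], [-0.84, -0.07, -0.29, 0, 0, 0, -1], [-1.03, -0.09, -0.36, 0, 0, 0, -1], [-1.03, -0.09, -0.36, 0, 0, 0, -1]]}}

```text
t: 16.9
ee_pos: [557.2, -167.8, 15.6]
orientation: [-0.114, 2.797, -0.023]
ft_force: [-0.1, 0.4, -2.2]
width: 35.9
grasp_force: 33.4
```

```bash
python3 st2.py
```

```text
t 16.9 cap in bed [-16.2  -0.5   5.7] rot [-0.11  0.36 -0.06] Fbed [-0.9  0.5 -2. ] M [0.02 0.32 0.02] w 35.9 [ 557.2 -167.8   15.6]
```

Request:
{"fn": "servo_tool", "kwargs": {"increments": [[-0.08, -0.01, -0.08, 0, 0, 0, -1], [-0.17, -0.02, -0.13, 0, 0, 0, -1]]}}

```text
t: 17.07
ee_pos: [557.1, -168.1, 15.3]
orientation: [-0.113, 2.796, -0.025]
ft_force: [-0.2, 0.6, 1.0]
width: 35.6
grasp_force: 33.7
```

```bash
python3 st2.py
```

```text
t 17.07 cap in bed [-16.5  -0.7   5.4] rot [-0.19  0.34 -0.08] Fbed [0.2 0.6 1. ] M [0.26 0.02 0.03] w 35.6 [ 557.1 -168.1   15.3]
```

Request:
{"fn": "servo_tool", "kwargs": {"increments": [[-0.1, -0.01, -0.04, 0, 0, 0, -1], [-0.2, -0.02, -0.07, 0, 0, 0, -1]]}}

```text
t: 17.23
ee_pos: [555.2, -168.1, 14.9]
orientation: [-0.113, 2.798, -0.026]
ft_force: [0.3, -0.7, -1.0]
width: 36.0
grasp_force: 33.5
```

```bash
python3 st2.py
```

```text
t 17.23 cap in bed [-18.4  -0.6   5.7] rot [-0.23  0.42 -0.07] Fbed [-0.1 -0.7 -1. ] M [0.09 0.21 0.08] w 36.0 [ 555.2 -168.1   14.9]
```

Request:
{"fn": "servo_tool", "kwargs": {"increments": [[-0.08, -0.01, -0.08, 0, 0, 0, -1], [-0.17, -0.02, -0.12, 0, 0, 0, -1]]}}

```text
t: 17.4
ee_pos: [554.1, -168.2, 14.2]
orientation: [-0.112, 2.798, -0.028]
ft_force: [1.0, 0.4, 0.9]
width: 35.8
grasp_force: 33.6
```

```bash
python3 st2.py
```

```text
t 17.4 cap in bed [-19.6  -0.6   5.5] rot [-0.29  0.47 -0.1 ] Fbed [1.3 0.3 0.5] M [ 0.14 -0.06  0.04] w 35.8 [ 554.1 -168.2   14.2]
```

Request:
{"fn": "servo_tool", "kwargs": {"increments": [[-0.08, -0.01, -0.05, 0, 0, 0, -1], [-0.17, -0.02, -0.08, 0, 0, 0, -1]]}}

```text
t: 17.57
ee_pos: [553.7, -168.5, 14.3]
orientation: [-0.111, 2.798, -0.029]
ft_force: [6.6, 3.0, 1.6]
width: 35.8
grasp_force: 33.4
```

```bash
python3 st2.py
```

```text
t 17.57 cap in bed [-20.   -0.8   5.7] rot [-0.37  0.45 -0.12] Fbed [ 7.   2.5 -0.8] M [ 0.68 -1.13  0.12] w 35.8 [ 553.7 -168.5   14.3]
```

Request:
{"fn": "servo_tool", "kwargs": {"increments": [[-0.05, 0, -0.05, 0, 0, 0, -1], [-0.1, 0, -0.1, 0, 0, 0, -1], [-0.1, 0, -0.1, 0, 0, 0, -1]]}}

```text
t: 17.82
ee_pos: [553.8, -168.5, 14.1]
orientation: [-0.111, 2.797, -0.031]
ft_force: [6.0, 3.7, 4.4]
width: 35.9
grasp_force: 33.8
```

```bash
python3 st2.py
```

```text
t 17.82 cap in bed [-20.   -0.8   5.5] rot [-0.43  0.42 -0.11] Fbed [7.5 3.1 2.1] M [ 0.65 -0.99  0.09] w 35.9 [ 553.8 -168.5   14.1]
```

Hard stop at bed x ≈ -20: home. Release and retreat along the bed normal.

Request:
{"fn": "servo_tool", "kwargs": {"increments": [[0.03, 0, 0.03, 0, 0, 0, -0.1], [0.03, 0, 0.03, 0, 0, 0, 0.3], [0.03, 0, 0.03, 0, 0, 0, 0.3], [0.03, 0, 0.03, 0, 0, 0, 0.3], [-0.5, 0, 1.5, 0, 0, 0, 0.3], [-1.6, 0, 4.5, 0, 0, 0, 0.3], [-2.9, 0, 8, 0, 0, 0, 0.3], [-4, 0, 11, 0, 0, 0, 0.3], [-4, 0, 12, 0, 0, 0, 0.3]]}}

```text
t: 18.57
ee_pos: [510.8, -168.3, 135.9]
orientation: [-0.111, 2.799, -0.031]
ft_force: [0.2, -0.8, 0.2]
width: 57.1
grasp_force: 0.0
```

Run:
```python
from h import *
grab('wrist','w10');o=ctrl.get_obs();print(o['t'],o['width'],o['ee_pos'],o['ft_force'])
a=cv2.imread('pics/w10.png')[0:330,100:540]
cv2.imwrite('pics/c10.png',cv2.resize(a,(800,600),interpolation=cv2.INTER_CUBIC))
```

```text
18.6167 57.010999393128365 [ 512.5311193  -168.77021576  136.64974829] [1.12706469 0.12488097 1.64460877]
```

My ten pictures are used up, so I check the final pose numerically from the brass mask against the predicted home position.

Run:
```python
from h import *
B=R.from_euler('zy',[4.75,-20],degrees=True).as_matrix();o=np.array([542.57,-168.4,31.0])
P=lambda x,y,z:proj('w10',o+B@[x,y,z]).round(1)
for n,p in dict(frontL=(-61,-20,9.5),frontR=(-61,20,9.5),blkL=(-11,-18,21.5),blkR=(-11,18,21.5),screw=(-33,0,14.5)).items(): print(n,P(*p))
im=cv2.imread('pics/w10.png');h=cv2.cvtColor(im,cv2.COLOR_BGR2HSV)
m=cv2.inRange(h,(15,90,60),(32,255,255))
n,l,s,c=cv2.connectedComponentsWithStats(m)
for i in range(1,n):
    if s[i,4]>60: print(s[i],c[i].round(1))
u,v=P(-61,0,9.5).astype(int)
i=l[v+6:v+12,u].max();ys,xs=np.where(l==i)
for y in range(ys.min(),ys.max()+1,8):
    r=xs[ys==y];print(y,r.min(),r.max(),len(r),end=' | ')
```

```text
frontL [298.3 129.5]
frontR [356.1 129.4]
blkL [301.1 203.8]
blkR [353.1 203.8]
screw [327.2 170.8]
[310  44  34  36 953] [326.4  61.6]
[ 299  130   57  123 5210] [326.7 186.2]
[455 286  64  40 714] [479.8 299.8]
[319 303  19   5  62] [328.3 304.6]
[179 306  19  20 214] [185.6 313.2]
[ 144  317   37   86 1529] [158.2 359.9]
[ 470  317   37   86 1529] [491.9 360.3]
[ 191  405  449   36 8462] [404.7 429.4]
130 299 352 54 | 138 299 355 57 | 146 299 355 32 | 154 299 355 33 | 162 299 354 33 | 170 299 354 56 | 178 299 354 56 | 186 299 354 56 | 194 299 354 56 | 202 300 353 54 | 210 299 353 55 | 218 300 353 53 | 226 300 353 11 | 234 302 350 29 | 242 302 350 29 | 250 303 349 27 |
```

```bash
python3 -c "
from workcell import ctrl;print(ctrl.close_job())"
```

```text
the job is handed in; nothing more can be done
None
```

I laid the iron on its bed with the notch down over the pin, slid the brass cap under the screw head to its stop, let go of both, and handed the job in at about 18.6 s. The final camera check put the cap within about a pixel of its home position. I never saw the pin in the notch directly, but felt the iron blocked both ways along the bed, about 3 mm apart.

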